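# Shut and latch the filter drawer of a motor drive

### The arm

A 7-joint arm with a two-finger parallel gripper is mounted at the origin on the work surface. World frame = base frame: x ahead of the robot, y to its left, z up, the work surface at z = 0. Lengths are in m, angles in degrees, forces in N, time in s.
With the tool pointing down it reaches from about 0.425 to 0.875 m from the base axis. Payload 4.7 kg.
Tool frame: the origin (TCP) lies on the centre line of the jaws, within the pads' length; the fingertips stand 17 mm ahead of it and the grasp point (between the pads) lies 2 mm behind it; z points along the fingers, y is the line along which they close (so a half turn about z gives the same grasp; the last joint's range is limited). The gripper opens to 87 mm and grips with 3 to 60 N. Pads are 19 mm wide; open, the fingers measure 117 mm over their backs; the gripper's body (75 mm by 190 mm) begins 51 mm behind the grasp point.
Start: joints at [76.61, 18.392, -4.016, 83.108, 1.295, 78.541, -3.26], TCP at [0.159, -0.63, 0.24] pointing down, gripper open.
Joint ranges: [-163.93, 163.93], [-17.29, 119.83], [-79.2, 71.16], [3.27, 140.29], [-89.18, 269.18], [5.43, 117.66], [-154.24, 154.24]. Speed limits (degrees/s): [147.25, 147.25, 180, 180, 180, 180, 180].

### API

Orientations are given as [roll, pitch, yaw] about the fixed x, y, z axes, in that order (R = Rz(yaw) Ry(pitch) Rx(roll)).
In Python, from cell import env, read_camera gives the robot as it stands.
- The arm moves only by the shell command python3 -m jog 'ROWS' [FORCE]. ROWS is JSON, a list of rows, each a list of 5 numbers: the opening, from 0 (shut) to 1 (fully open), then the shift along the tool's x, y, z each as a share of 0.02 m, from -1 to 1, then the turn about the tool's z as a share of 45 degrees, from -1 to 1. In form: [[gripper, x, y, z, yaw], ...]. A call has 1 to 12 rows; each row shifts and turns the commanded pose from where the row before left it, along the tool's axes as they then stand; what a row does not reach is not made up. A row lasts 1/12 s, in which the tool goes at most 41.7 mm and 7.16 degrees, less where a joint would pass 70% of its speed; a pose out of reach is approached as far as the arm can. A call with a number of a shift or a turn outside -1 to 1 is refused whole. A call with a gripper value outside its range is refused whole. The fingers move at their own pace and stop on an object; FORCE is the grip in N (left out, the last holds). Time passes only in rows, so rows that do not move let the fingers close. It gives the time, the measured TCP pose, the force, the opening and the grip force at its end, in the units of the state.
- env.get_obs(): the state, without advancing time (a new reading comes with each control period).
- read_camera(name): name is "scene" or "top" or "wrist"; returns a dict with "color" (384x512x3 uint8, red, green, blue), "range_z" (384x512 float32, m along the optical axis (not along the pixel's ray), 0 where there is no reading), "mtx" (3x3 intrinsics, pixels), "world_from_camera" (4x4, takes a point from camera to world coordinates); the wrist camera has in their place "T_tool_cam" (4x4, takes a point from camera to tool coordinates, whose origin is the TCP and whose axes are the flange's). Camera axes: x right, y down, z forward; pixel columns grow to the right and rows downward; lengths in m; the calibration is good to about 2 mm. The wrist camera is an equidistant fisheye: a pixel r from the principal point sees the ray r / f radians off the axis. A picture is of the moment at which its call begins: read the wrist's pose just before it.
- env.sign_off(): hands the job in; it is judged then, once.
The state is a dict: "time_s": time; "qpos": joint angles; "joint_velocities": joint speeds; "effort": joint torques, N m; "tool_pos": TCP position; "tool_rot": TCP orientation; "force": force on the tool from outside, world axes, zero at the start; "wrist_torque": the same for the moment, N m; "grip_width": finger opening in m; "grasp_force": force on a finger pad.
Only numpy, scipy, OpenCV 4.12 (cv2) and the standard library are available. Lean on these libraries where they do the work, as an engineer would, in place of code of your own. Each camera call takes 0.05 s, during which the arm holds its last target. There are 200 camera calls.

### The job

The air-filter drawer of the dark motor drive has been left pulled out, and its red latch lever is standing in the way. Swing the lever right out to the front so that it is clear of the drawer, push the drawer fully home past its click without slamming it, then swing the lever all the way back across the drawer front to lock it. Leave the meter, the screw bin and the screwdriver where they are.

Things in the scene. Friction and masses are not known exactly. Their poses are not given: they have to be found in the camera images.
- drive: Fixed dark grey motor-drive enclosure, 220 deep (x) x 300 wide (y) x 230 high (mm). Origin: centre of its underside, on the bench. Its -x axis points out of its front, towards the robot; the flat front face is at local x = -110. At the right (local y = -128) a foot 10 high, 44 wide, reaches 66 out from the face and carries the latch post, 16 thick, 50 high.
- overhang (a point): Middle of the lower front edge of the dark operator panel that juts 36 out from the drive's face at the top; axes parallel to the drive's. It spans 150 along y (local -30 to +120) and 182 to 230 above the bench. It overhangs the closed drawer: a gripper pointing straight down cannot push the drawer home; tilt it 30 to 45 deg, fingers forward and down.
- filter_drawer (a joint): Drawer opening in m along the drive's -x: 0 = fully home, at most 0.16; starts 0.10 to 0.125. 1.5 N friction. A spring detent resists from 14 to 6 mm open (about 10 N in all, so a push that gives up below about 13 N may stop short), then draws it home and holds it at its stop with 3 to 5 N.
- drawer_front (a point): Centre of the outer face of the drawer's white front panel; axes parallel to the drive's. Panel: flat, no handle, 20 thick, 190 wide (y), 53 high (22 to 75 above the bench). When home its outer face is at the drive's local x = -132. The grey tray behind it, holding the filter, is 100 wide: the panel overlaps it by 45 at each side.
- latch (a joint): Red latch lever's angle (rad) about a vertical pivot right of the drawer: 0 = at its stop, along the drive's +y, 4 mm before the closed panel; pi/2 = straight out to the front (-x); at most 1.9. Starts at 0 to 0.5, behind the open panel. Below about 1.15 it blocks the drawer. Stays where left (0.06 N m friction).
- latch_knob (a point): Centre of the top of the orange upright round peg at the lever's end: 13 thick, 58 to 108 above the bench, 60 from the pivot axis. Its upper 33 mm stands above the drawer panel and can be pinched. The point turns with the lever: its y axis points along the lever, away from the pivot.
- latch_pivot (a point): The latch's vertical pivot axis, 60 mm above the bench, at the drive's local (-141, -125); axes parallel to the drive's. The lever bar is 10 wide and 8 thick, 51 to 59 mm above the bench, and ends 68 mm from this axis.
- meter: Bystander: yellow multimeter lying flat, 185 (x) x 85 x 36, left of the drawer. Origin: centre of its underside.
- screw_bin: Bystander: open red bin with screws, 120 (x) x 90 x 55 high, right of the drawer. Origin: centre of its underside.
- screwdriver: Bystander: screwdriver with a blue handle, 180 long (x), 26 thick at the handle, lying in front of the drawer's left end. Origin: centre of its underside.

How it is judged (in metres and radians):
On the way, in this order (a step that is already met when the one before it is completed fails the run):
1. the latch lever is swung out to the front, clear of the drawer, while the drawer is still open (value of joint latch above 1.2 rad and value of joint filter_drawer above 0.05 m), for 0.1 s.
2. the drawer is seated at its detent (value of joint filter_drawer below 0.003 m), for 0.2 s.
At the end, for the whole second after the job is handed in: The drawer is home (within 3 mm of its stop) and the latch lever lies at rest across its front, within 0.2 rad of its stop (value of joint filter_drawer below 0.003 m and value of joint latch below 0.2 rad and not (velocity of joint latch above 0.05 rad/s) and not (velocity of joint latch below -0.05 rad/s)); the robot touches nothing.
It fails at once if the drawer is slammed (moves inwards faster than 0.5 m/s) (velocity of joint filter_drawer below -0.5 m/s).
It fails at once if the meter, the screw bin or the screwdriver is moved more than 20 mm (distance of any of meter, screw_bin, screwdriver from where it was at the start of the episode above 0.02 m).
It also fails if it takes over 67 s, if anything falls off the work surface, if the arm or the gripper's body presses on something with over 40 N, if the wrist force passes 120 N, or if a joint passes its speed limit or range.

## Working session

There is one attempt and no reset: what is moved stays moved. The work goes in short steps, Python scripts to look and compute and a shell command to move; the robot and the scene stay as the last step left them, time stands still between calls to the robot, and variables do not carry over. Pictures are saved under pics/ and viewed, at most 10 in all, crops included, and the job is handed in when it is done.

```bash
ls; mkdir -p pics; python3 - <<'E'
from cell import env, read_camera
import cv2, numpy as np
o=env.get_obs(); print({k:np.round(v,3) for k,v in o.items()})
ims=[]
for n in ("scene","top"):
    r=read_camera(n); np.savez(f"pics/{n}.npz",**r); cv2.imwrite(f"pics/{n}0.png",r["color"][...,::-1]); print(n,np.round(r["world_from_camera"],3).tolist())
E
```

```text
pics
{'time_s': np.float64(0.0), 'qpos': array([76.612, 18.437, -4.013, 83.176,  1.296, 78.54 , -3.26 ]), 'joint_velocities': array([ 0.061,  0.062,  0.003, -0.021, -0.17 ,  0.022,  0.013]), 'effort': array([-1.0000e-03, -4.9128e+01, -4.0400e-01, -3.1253e+01, -6.4000e-02,
        4.4000e-02,  0.0000e+00]), 'tool_pos': array([ 0.159, -0.63 ,  0.238]), 'tool_rot': array([-1.79892e+02,  8.00000e-03,  1.41960e+01]), 'force': array([-0.011,  0.623,  0.5  ]), 'wrist_torque': array([ 0.009, -0.023,  0.023]), 'grasp_force': np.float64(0.0), 'grip_width': np.float64(0.087)}
scene [[-0.736, -0.639, 0.223, 0.337], [-0.677, 0.698, -0.233, 0.273], [-0.007, -0.322, -0.947, 1.297], [0.0, 0.0, 0.0, 1.0]]
top [[-0.013, -0.986, 0.165, 0.445], [-1.0, 0.016, 0.014, -0.025], [-0.017, -0.165, -0.986, 1.219], [0.0, 0.0, 0.0, 1.0]]
```

```bash
ls -R . | head -30
```

```text
.:
pics

./pics:
scene.npz
scene0.png
top.npz
top0.png
```

View pics/top0.png

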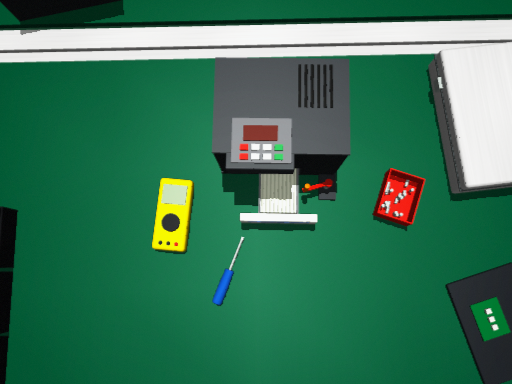

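View pics/scene0.png

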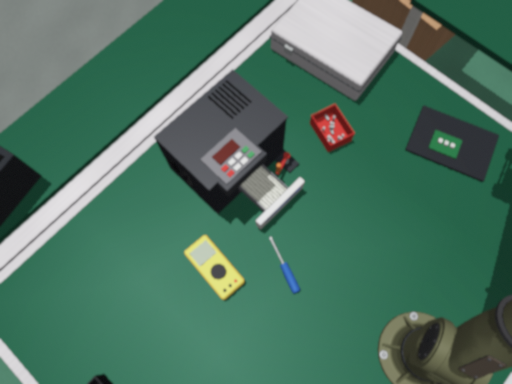

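The top view shows the drive at about (282,110), the white panel at (240–317, 217), the pivot near (329,183) with the orange knob at its left near (308,187), and the bin at (400,197). The meter is at (173,215) and the screwdriver at (228,270).

```bash
cat > h.py <<'E'
import numpy as np, cv2
def cloud(r):
    z=r["range_z"]; K=r["mtx"]; v,u=np.mgrid[:z.shape[0],:z.shape[1]]
    P=np.stack([(u-K[0,2])/K[0,0]*z,(v-K[1,2])/K[1,1]*z,z],-1)
    T=r["world_from_camera"]; W=P@T[:3,:3].T+T[:3,3]; W[z==0]=np.nan; return W
E
python3 - <<'E'
import numpy as np, cv2
from h import *
for n in("top","scene"):
    r=dict(np.load(f"pics/{n}.npz")); W=cloud(r); c=r["color"].astype(int); hsv=cv2.cvtColor(r["color"],cv2.COLOR_RGB2HSV)
    print(n,"bench z",np.nanmedian(W[300:330,300:400,2]))
    x,y,z=W[...,0],W[...,1],W[...,2]
    def rect(m,name):
        k=cv2.connectedComponentsWithStats(m.astype(np.uint8)); i=1+np.argmax(k[2][1:,4]); m=k[1]==i
        p=W[m]; R=cv2.minAreaRect(p[:,:2].astype(np.float32)); print(name,len(p),np.round(p.mean(0),3),[np.round(a,3) for a in R], "z",np.round(np.percentile(p[:,2],[5,95]),3))
    near=(x>.3)&(x<1.05)&(abs(y)<.35)
    rect(near&(z>.222)&(z<.24),"drive top")
    rect(near&(hsv[...,1]<60)&(hsv[...,2]>150)&(z>.06)&(z<.09),"panel top")
    red=(hsv[...,1]>170)&near&(z>.03)&(z<.14)
    for lab,m in(("red",red&(hsv[...,0]<=4)&(y>-.2)),("orange",red&(hsv[...,0]>4)&(hsv[...,0]<19)&(y>-.2)&(y<.1)),("meter",(hsv[...,0]>22)&(hsv[...,0]<35)&(hsv[...,1]>150)&(z>.02)),("bin",red&(hsv[...,0]<=4)&(y<-.2)),("handle",(hsv[...,0]>100)&(hsv[...,0]<125)&(hsv[...,1]>150)&near)):
        if m.any(): rect(m,lab)
    v,u=np.where(red&(y>-.2)&(y<0.02)&(x>.4)&(x<.75))
    if n=="top":
        for a,b in list(zip(v,u))[::3]: print(a,b,np.round(W[a,b],3),hsv[a,b])
E
```

```text
top bench z -9.579575414719876e-05
drive top 14142 [ 0.788 -0.058  0.231] [array([ 0.782, -0.061]), array([0.301, 0.259]), np.float64(88.279)] z [0.227 0.236]
panel top 624 [ 0.568 -0.055  0.074] [array([ 0.569, -0.054]), array([0.187, 0.022]), np.float64(89.031)] z [0.071 0.078]
red 119 [ 0.65  -0.165  0.059] [array([ 0.651, -0.16 ]), array([0.018, 0.062]), np.float64(10.406)] z [0.055 0.062]
orange 37 [ 0.638 -0.123  0.092] [array([ 0.642, -0.126]), array([0.011, 0.02 ]), np.float64(53.593)] z [0.056 0.109]
meter 1628 [0.573 0.214 0.035] [array([0.585, 0.216]), array([0.086, 0.185]), np.float64(83.616)] z [0.029 0.039]
bin 212 [ 0.617 -0.323  0.047] [array([ 0.627, -0.344]), array([0.053, 0.121]), np.float64(71.452)] z [0.032 0.057]
handle 352 [0.401 0.086 0.022] [array([0.401, 0.087]), array([0.024, 0.09 ]), np.float64(67.549)] z [0.012 0.028]
179 326 [ 0.663 -0.177  0.06 ] [  2 196  78]
179 329 [ 0.663 -0.184  0.06 ] [  1 229 110]
180 326 [ 0.661 -0.177  0.058] [  1 234 110]
180 329 [ 0.661 -0.185  0.058] [  2 244 118]
181 325 [ 0.658 -0.174  0.062] [  1 230 102]
181 328 [ 0.659 
[... 2320 characters left out ...]
 top 8556 [ 0.788 -0.056  0.232] [array([ 0.783, -0.064]), array([0.302, 0.259]), np.float64(88.042)] z [0.228 0.238]
panel top 472 [ 0.568 -0.055  0.075] [array([ 0.574, -0.056]), array([0.19 , 0.033]), np.float64(87.445)] z [0.067 0.08 ]
red 44 [ 0.652 -0.17   0.061] [array([ 0.648, -0.165]), array([0.015, 0.048]), np.float64(23.9)] z [0.057 0.065]
orange 25 [ 0.637 -0.127  0.082] [array([ 0.64 , -0.136]), array([0.009, 0.031]), np.float64(13.598)] z [0.059 0.105]
bin 135 [ 0.624 -0.325  0.044] [array([ 0.626, -0.326]), array([0.043, 0.121]), np.float64(88.378)] z [0.031 0.058]
handle 262 [0.399 0.088 0.023] [array([0.401, 0.086]), array([0.023, 0.089]), np.float64(67.944)] z [0.011 0.029]
```

```bash
cat >> h.py <<'E'
YAW=np.radians(-1.7); O=np.array([.800,-.062])
Rl=np.array([[np.cos(YAW),-np.sin(YAW)],[np.sin(YAW),np.cos(YAW)]])
def loc(p): return Rl.T@(np.asarray(p)[:2]-O)
def go(x,y,z):
    "drive-local mm target of the TCP (z above bench) -> totals in shares of 20 mm along tool axes"
    from cell import env; from scipy.spatial.transform import Rotation as R
    o=env.get_obs(); T=R.from_euler('xyz',o["tool_rot"],degrees=True)
    w=np.r_[Rl@[x/1e3,y/1e3]+O,z/1e3]; d=T.inv().apply(w-o["tool_pos"])/.02
    print("t",round(float(o["time_s"]),2),"local",np.round(1e3*loc(o["tool_pos"]),1),"z",round(1e3*float(o["tool_pos"][2]),1),"rot",np.round(o["tool_rot"],1),"F",np.round(o["force"],1),"shares",np.round(d,2))
E
python3 -m jog '[[1,0,0,0,0.118],[1,0,0,0,0.118],[1,0,0,0,0.118],[1,0,0,0,0]]'; python3 -c "
from h import *; go(-165,-138,240)"
```

```text
time_s: 0.43
tool_pos: [0.1593, -0.6299, 0.239]
tool_rot: [-179.9, 0.0, -1.9]
force: [-0.2, 1.0, -0.7]
grip_width: 0.0872
grasp_force: 0.0
t 0.43 local [-623.6 -586.7] z 239.0 rot [-179.9    0.    -1.9] F [-0.2  1.  -0.7] shares [ 22.86 -22.5   -0.04]
```

```bash
python3 -m jog '[[1,0.9,-0.9,0,0],[1,0.9,-0.9,0,0],[1,0.9,-0.9,0,0],[1,0.9,-0.9,0,0],[1,0.9,-0.9,0,0],[1,0.9,-0.9,0,0],[1,0.9,-0.9,0,0],[1,0.9,-0.9,0,0],[1,0.9,-0.9,0,0],[1,0.9,-0.9,0,0],[1,0.9,-0.9,0,0],[1,0.9,-0.9,0,0]]'; python3 -c "
from h import *; go(-165,-138,240)"
```

```text
time_s: 1.43
tool_pos: [0.3825, -0.4197, 0.2394]
tool_rot: [-180.0, 0.0, -1.6]
force: [0.6, -0.6, 1.0]
grip_width: 0.0872
grasp_force: 0.0
t 1.43 local [-406.7 -369.9] z 239.4 rot [-180.     0.    -1.6] F [ 0.6 -0.6  1. ] shares [ 12.11 -11.57  -0.03]
```

```bash
python3 -m jog '[[1,1,-0.97,0,0],[1,1,-0.97,0,0],[1,1,-0.97,0,0],[1,1,-0.97,0,0],[1,1,-0.97,0,0],[1,1,-0.97,0,0],[1,1,-0.97,0,0],[1,1,-0.97,0,0],[1,1,-0.97,0,0],[1,1,-0.97,0,0],[1,1,-0.97,0,0],[1,1,-0.97,0,0]]'; python3 - <<'E'
from h import *; from cell import env, read_camera
go(-157,-138,90)
r=read_camera("wrist"); np.savez("pics/w.npz",**r); cv2.imwrite("pics/w1.png",r["color"][...,::-1]); print(r["T_tool_cam"].round(3).tolist(), r["mtx"].tolist())
E
```

```text
time_s: 2.43
tool_pos: [0.6294, -0.1944, 0.2392]
tool_rot: [180.0, 0.0, -1.6]
force: [-0.3, 0.5, 0.2]
grip_width: 0.0869
grasp_force: 0.0
t 2.43 local [-166.6 -137.4] z 239.2 rot [180.    0.   -1.6] F [-0.3  0.5  0.2] shares [0.48 0.03 7.46]
[[0.001, -0.956, -0.294, 0.081], [1.0, 0.002, 0.0, -0.0], [0.0, -0.294, 0.956, -0.146], [0.0, 0.0, 0.0, 1.0]] [[297.3186396354542, 0.0, 255.63296400873426], [0.0, 297.3186396354542, 181.54425534768262], [0.0, 0.0, 1.0]]
```

View pics/w1.png

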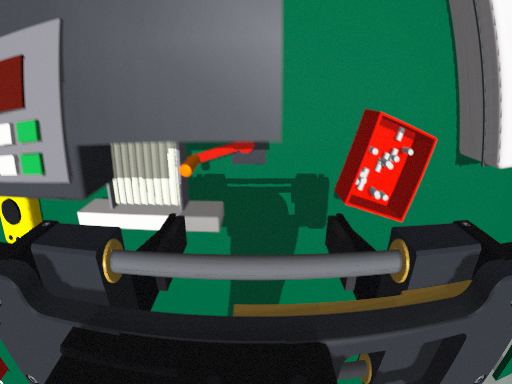

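The wrist view shows the knob at (185,170), the bar running to the pivot at (250,150), and the bin at (390,165). The camera sits on the drive side of the tool, so a half turn would keep it away from the drive. I'll check joint 7 first.

```bash
python3 -c "
from cell import env; print(env.get_obs()['qpos'].round(1))"
```

```text
[ 32.5  21.3 -23.9  80.9   8.3  79.4 -82.6]
```

```bash
python3 -m jog '[[1,0,0,-1,0],[1,0,0,-0.5,-0.159],[1,0,0,0,-0.159],[1,0,0,0,-0.159],[1,0,0,0,-0.159],[1,0,0,0,-0.159],[1,0,0,0,-0.159],[1,0,0,0,-0.159],[1,0,0,0,-0.159],[1,0,0,0,-0.159],[1,0,0,0,-0.159],[1,0,0,0,-0.159]]'
python3 -m jog '[[1,0,0,0,-0.159],[1,0,0,0,-0.159],[1,0,0,0,-0.159],[1,0,0,0,-0.159],[1,0,0,0,-0.159],[1,0,0,0,-0.159],[1,0,0,0,-0.159],[1,0,0,0,-0.159],[1,0,0,0,-0.159],[1,0,0,0,-0.159],[1,0,0,0,-0.159],[1,0,0,0,-0.159]]'
python3 -m jog '[[1,0,0,0,-0.159],[1,0,0,0,-0.159],[1,0,0,0,-0.03],[1,0,0,0,0]]'
python3 -c "
from h import *; go(-157,-138,90)"
```

```text
time_s: 3.48
tool_pos: [0.6284, -0.1955, 0.2692]
tool_rot: [-180.0, 0.0, 77.5]
force: [-0.6, 0.3, 0.2]
grip_width: 0.0869
grasp_force: 0.0
time_s: 4.48
tool_pos: [0.6284, -0.1956, 0.2692]
tool_rot: [-180.0, -0.0, 163.3]
force: [-0.0, 1.2, -0.4]
grip_width: 0.0872
grasp_force: 0.0
time_s: 4.82
tool_pos: [0.6285, -0.1956, 0.2692]
tool_rot: [180.0, -0.0, 178.5]
force: [-0.0, 0.1, -0.8]
grip_width: 0.0869
grasp_force: 0.0
t 4.82 local [-167.5 -138.6] z 269.2 rot [180.   -0.  178.5] F [-0.   0.1 -0.8] shares [-0.53  0.03  8.96]
```

```bash
python3 -m jog '[[1,-0.5,0,1,0],[1,0,0,1,0],[1,0,0,1,0],[1,0,0,1,0],[1,0,0,1,0],[1,0,0,1,0],[1,0,0,1,0],[1,0,0,1,0],[1,0,0,0.9,0],[1,0,0,0,0]]'
python3 -c "
from h import *; go(-157,-138,76)"
python3 -m jog '[[1,0,0,0.3,0],[1,0,0,0.2,0],[1,0,0,0.2,0],[1,0,0,0,0]]'
python3 -c "
from h import *; go(-157,-138,76)"
```

```text
time_s: 5.65
tool_pos: [0.6359, -0.1955, 0.0872]
tool_rot: [179.9, -0.4, 178.4]
force: [-1.2, 0.3, -0.4]
grip_width: 0.0872
grasp_force: 0.0
t 5.65 local [-160.  -138.4] z 87.2 rot [179.9  -0.4 178.4] F [-1.2  0.3 -0.4] shares [-0.16  0.02  0.56]
time_s: 5.98
tool_pos: [0.6389, -0.1957, 0.0777]
tool_rot: [-180.0, 0.0, 178.5]
force: [-1.2, 0.0, -0.2]
grip_width: 0.0869
grasp_force: 0.0
t 5.98 local [-157.1 -138.4] z 77.7 rot [-180.     0.   178.5] F [-1.2  0.  -0.2] shares [-0.    0.02  0.08]
```

Creep down to contact.

```bash
for i in 1 2 3; do :; done; python3 -m jog '[[1,0,0,0.1,0],[1,0,0,0,0]]' | grep -E 'pos|force'; python3 -m jog '[[1,0,0,0.1,0],[1,0,0,0,0]]' | grep -E 'pos|force'; python3 -m jog '[[1,0,0,0.1,0],[1,0,0,0,0]]' | grep -E 'pos|force'
```

```text
tool_pos: [0.6393, -0.1957, 0.0766]
force: [-0.8, 0.3, 0.4]
grasp_force: 0.6
tool_pos: [0.6405, -0.1954, 0.0763]
force: [-1.5, -0.3, 9.5]
grasp_force: 4.8
tool_pos: [0.6417, -0.1951, 0.0761]
force: [-2.5, 0.8, 16.3]
grasp_force: 8.0
```

```bash
python3 -m jog '[[1,0.15,-0.05,0,0],[1,0.15,-0.06,0,0],[1,0.15,-0.08,0,0],[1,0.15,-0.1,0,0],[1,0,0,0,0]]'; python3 - <<'E'
from h import *; from cell import env, read_camera
go(-157,-138,76)
r=read_camera("wrist"); cv2.imwrite("pics/w2.png",r["color"][...,::-1])
E
```

```text
time_s: 6.9
tool_pos: [0.6304, -0.1997, 0.0761]
tool_rot: [179.9, 0.5, 178.5]
force: [0.1, 2.1, 14.0]
grip_width: 0.0871
grasp_force: 6.9
t 6.9 local [-165.4 -142.7] z 76.1 rot [179.9   0.5 178.5] F [ 0.1  2.1 14. ] shares [-0.42  0.23  0.01]
```

View pics/w2.png

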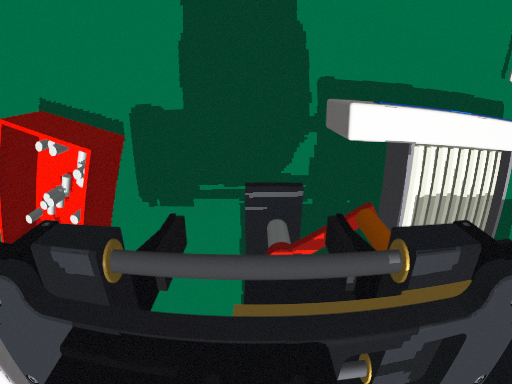

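```bash
python3 -m jog '[[1,0.16,-0.1,0,0],[1,0.15,-0.12,0,0],[1,0.13,-0.13,0,0],[1,0,0,0,0]]'; python3 -m jog '[[1,0,0,-0.5,0],[1,0,0,-1,0],[1,0,0,-1,0],[1,0,0,-0.6,0],[1,0,0,0,0]]'; python3 - <<'E'
from h import *; from cell import env, read_camera
for n in("top","scene"):
    r=read_camera(n); W=cloud(r); hsv=cv2.cvtColor(r["color"],cv2.COLOR_RGB2HSV); x,y,z=np.moveaxis(W,-1,0)
    m=(hsv[...,1]>170)&(hsv[...,0]<22)&(x>.55)&(x<.68)&(y>-.2)&(y<-.08)
    k=m&(z>.09)&(z<.115)&(hsv[...,0]>8); print(n,k.sum(), 1e3*loc(W[k].mean(0)) if k.any() else None)
    b=m&(z>.045)&(z<.065); print(b.sum(), 1e3*loc(W[b].mean(0)) if b.any() else None)
    pn=(hsv[...,1]<60)&(hsv[...,2]>140)&(z>.068)&(z<.08)&(x<.62)&(x>.5)&(abs(y+.06)<.1); print("panel",pn.sum(),1e3*loc(np.nanmean(W[pn],0)))
    cv2.imwrite(f"pics/{n}2.png",cv2.resize(r["color"][...,::-1][120:280,150:420],(810//1,480))[:, :800])
go(-186,-80,130)
E
```

```text
time_s: 7.28
tool_pos: [0.6215, -0.2068, 0.0761]
tool_rot: [180.0, 0.5, 178.5]
force: [0.9, 1.9, 14.9]
grip_width: 0.087
grasp_force: 7.1
time_s: 7.7
tool_pos: [0.6194, -0.2082, 0.1368]
tool_rot: [-179.9, 0.3, 178.5]
force: [0.7, -0.4, -0.3]
grip_width: 0.0871
grasp_force: 0.0
top 0 None
30 [-141.18908799 -126.90423896]
panel 615 [-232.22127729    2.38968568]
scene 13 [-185.98595276  -82.11622209]
11 [-165.15423455 -102.10261882]
panel 385 [-231.99034021    7.38832945]
t 7.8 local [-178.1 -151.4] z 133.5 rot [-180.     0.   178.5] F [-0.5  0.6 -0.6] shares [0.39 3.57 0.17]
```

View pics/scene2.png

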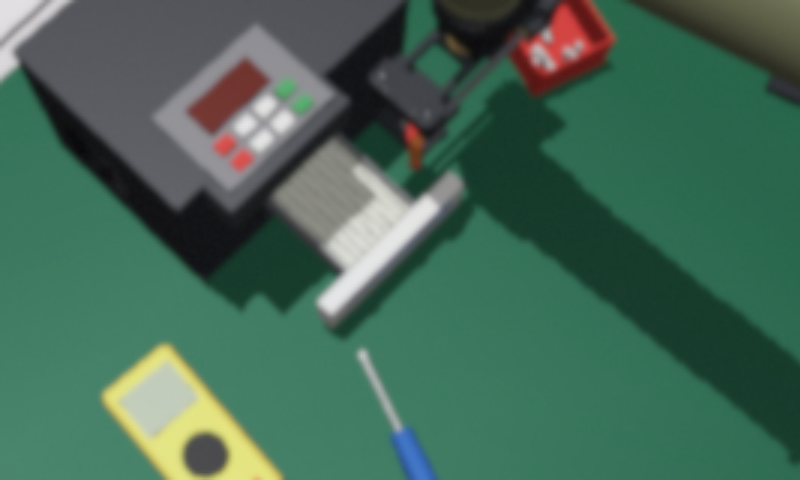

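```bash
python3 -m jog '[[1,0.7,0.4,0,0],[1,0,0.8,0,0],[1,0,0.8,0,0],[1,0,0.8,0,0],[1,0,0.7,0,0],[1,0,0,0,0]]' >/dev/null; python3 -c "
from h import *; go(-192,-82,98)"
```

```text
t 8.3 local [-191.8  -75. ] z 133.8 rot [179.9   0.  178.9] F [-0.5  0.5  1.4] shares [ 0.01 -0.36  1.79]
```

```bash
python3 -m jog '[[1,0,-0.3,0.6,0],[1,0,0,0.6,0],[1,0,0,0.6,0],[1,0,0,0,0]]' 8 >/dev/null; python3 -m jog '[[0,0,0,0,0],[0,0,0,0,0],[0,0,0,0,0],[0,0,0,0,0],[0,0,0,0,0],[0,0,0,0,0],[0,0,0,0,0],[0,0,0,0,0]]' 8; python3 -c "
from h import *; go(-192,-82,98)"
```

```text
time_s: 9.3
tool_pos: [0.6054, -0.1435, 0.0977]
tool_rot: [-180.0, 0.0, 178.5]
force: [0.1, 0.3, -0.1]
grip_width: 0.0415
grasp_force: 0.0
t 9.3 local [-192.1  -87.3] z 97.7 rot [-180.     0.   178.5] F [ 0.1  0.3 -0.1] shares [-0.01  0.26 -0.01]
```

```bash
python3 -m jog '[[0,0,0.1,0,0],[0,0,0,0,0],[0,0,0,0,0],[0,0,0,0,0],[0,0,0,0,0],[0,0,0,0,0],[0,0,0,0,0],[0,0,0,0,0]]' 8; python3 -c "
from h import *; go(-192,-82,98)"
```

```text
time_s: 9.97
tool_pos: [0.6053, -0.1413, 0.0975]
tool_rot: [180.0, -0.0, 178.5]
force: [-0.5, 1.2, 0.1]
grip_width: 0.0122
grasp_force: 8.0
t 9.97 local [-192.3  -85.1] z 97.5 rot [180.   -0.  178.5] F [-0.5  1.2  0.1] shares [-0.01  0.15 -0.02]
```

```bash
python3 -m jog '[[0,0.15,-0.19,0,0],[0,0.14,-0.19,0,0],[0,0.11,-0.2,0,0],[0,0.1,-0.2,0,0],[0,0.08,-0.21,0,0],[0,0.07,-0.21,0,0],[0,0.05,-0.22,0,0],[0,0.04,-0.22,0,0],[0,0.01,-0.15,0,0],[0,0,0,0,0],[0,0,0,0,0]]'; python3 -c "
from h import *; go(-207,-121,98)"
```

```text
time_s: 10.88
tool_pos: [0.5891, -0.1787, 0.0974]
tool_rot: [-179.9, -0.0, 178.4]
force: [-2.1, -0.1, 1.8]
grip_width: 0.0125
grasp_force: 8.0
t 10.88 local [-207.4 -122.9] z 97.4 rot [-179.9   -0.   178.4] F [-2.1 -0.1  1.8] shares [-0.02  0.09 -0.03]
```

```bash
python3 -m jog '[[0.4,0,0,0,0],[0.4,0,0,0,0],[0.4,0,0,0,0],[0.4,0,0,0,0],[0.4,0,0,-0.6,0],[0.4,0,0,-1,0],[0.4,0,0,-0.6,0],[0.4,0,0,0,0]]' ; python3 - <<'E'
from h import *; from cell import read_camera
for n in("top","scene"):
    r=read_camera(n); W=cloud(r); hsv=cv2.cvtColor(r["color"],cv2.COLOR_RGB2HSV); x,y,z=np.moveaxis(W,-1,0)
    m=(hsv[...,1]>170)&(hsv[...,0]<22)&(x>.55)&(x<.68)&(y>-.22)&(y<-.08)&(z>.045)&(z<.115)
    k=m&(z>.085)&(hsv[...,0]>8); print(n,k.sum(), 1e3*loc(W[k].mean(0)) if k.any() else None)
    b=m&(z<.065); print(b.sum(), 1e3*loc(W[b].mean(0)) if b.any() else None)
go(-270,0,130)
E
```

```text
time_s: 11.55
tool_pos: [0.5917, -0.177, 0.1454]
tool_rot: [-179.9, 0.3, 178.5]
force: [0.1, -0.6, -0.1]
grip_width: 0.0346
grasp_force: 0.0
top 0 None
4 [-170.87385212 -121.14779301]
scene 0 None
0 None
t 11.65 local [-206.6 -121.3] z 142.3 rot [-1.799e+02  1.000e-01  1.785e+02] F [ 0.8  0.3 -0.3] shares [3.15 6.07 0.6 ]
```

```bash
python3 -m jog '[[0,1,0.4,0,0],[0,1,0.8,0,0],[0,1,0.9,0,0],[0,0.15,0.9,0,0],[0,0,0.9,0,0],[0,0,0.9,0,0],[0,0,0.9,0,0],[0,0,0.4,0,0],[0,0,0,0.8,0],[0,0,0,1,0],[0,0,0,1,0],[0,0,0,1,0]]' ; python3 - <<'E'
from h import *; from cell import read_camera
r=read_camera("top"); W=cloud(r); hsv=cv2.cvtColor(r["color"],cv2.COLOR_RGB2HSV); x,y,z=np.moveaxis(W,-1,0)
m=(hsv[...,1]>170)&(hsv[...,0]<22)&(x>.55)&(x<.68)&(y>-.22)&(y<-.08)&(z>.045)&(z<.115)
k=m&(z>.085)&(hsv[...,0]>8); print(k.sum(), 1e3*loc(W[k].mean(0)) if k.any() else None)
pn=(hsv[...,1]<60)&(hsv[...,2]>140)&(z>.068)&(z<.08)&(x<.62)&(x>.5)&(abs(y+.06)<.1); print("panel",pn.sum(),1e3*loc(np.nanmean(W[pn],0)))
go(-260,0,62)
E
```

```text
time_s: 12.65
tool_pos: [0.53, -0.0535, 0.0644]
tool_rot: [-180.0, 0.0, 178.5]
force: [-0.1, -0.1, 0.4]
grip_width: 0.0004
grasp_force: 0.0
27 [-201.96424374 -119.64236475]
panel 11 [-225.95979589   68.56374499]
t 12.7 local [-273.     0.4] z 60.6 rot [179.9  -0.3 178.5] F [-2.4  0.4 -2.1] shares [-0.65 -0.02 -0.07]
```

```bash
python3 -m jog '[[0,-0.35,0,0,0],[0,-0.35,0,0,0],[0,-0.35,0,0,0],[0,-0.35,0,0,0],[0,-0.35,0,0,0],[0,-0.35,0,0,0],[0,-0.35,0,0,0],[0,-0.35,0,0,0],[0,-0.35,0,0,0],[0,-0.35,0,0,0],[0,-0.35,0,0,0],[0,0,0,0,0]]' ; python3 - <<'E'
from h import *; from cell import read_camera
go(-187,0,62)
E
```

```text
time_s: 13.7
tool_pos: [0.6086, -0.0553, 0.0657]
tool_rot: [180.0, 0.1, 178.5]
force: [0.9, 0.3, 0.8]
grip_width: 0.0007
grasp_force: 0.0
t 13.7 local [-191.5    1.1] z 65.7 rot [1.800e+02 1.000e-01 1.785e+02] F [0.9 0.3 0.8] shares [-0.22 -0.05  0.19]
```

```bash
python3 -m jog '[[0,0.5,0,0,0],[0,0.5,0,-0.5,0],[0.5,0,0,-1,0],[0.5,0,0,-1,0],[0.5,0,0,-1,0],[0.5,0,0,0,0]]' ; python3 - <<'E'
from h import *; from cell import read_camera
for n in("top","scene"):
    r=read_camera(n); W=cloud(r); hsv=cv2.cvtColor(r["color"],cv2.COLOR_RGB2HSV); x,y,z=np.moveaxis(W,-1,0)
    m=(hsv[...,1]>170)&(hsv[...,0]<22)&(x>.55)&(x<.68)&(y>-.22)&(y<-.08)&(z>.045)&(z<.115)
    k=m&(z>.085)&(hsv[...,0]>8); print(n,k.sum(), 1e3*loc(W[k].mean(0)) if k.any() else None)
    pn=(hsv[...,1]<60)&(hsv[...,2]>120)&(z>.068)&(z<.08)&(x<.67)&(x>.5)&(abs(y+.06)<.1); print("panel",pn.sum(),1e3*loc(np.nanmean(W[pn],0)))
    cv2.imwrite(f"pics/{n}3.png",cv2.resize(r["color"][...,::-1][120:280,180:400],(770,560)))
go(-207,-121,135)
E
```

```text
time_s: 14.2
tool_pos: [0.5896, -0.0542, 0.1397]
tool_rot: [-180.0, 0.4, 178.5]
force: [1.0, -0.4, -0.2]
grip_width: 0.0191
grasp_force: 0.0
top 28 [-202.14322111 -119.66642998]
panel 26 [-172.45702225   65.58380161]
scene 0 None
panel 83 [-168.8887321    63.32914365]
t 14.3 local [-212.7    1. ] z 136.2 rot [-1.800e+02  1.000e-01  1.785e+02] F [-0.5 -0.6 -0.5] shares [-0.26 -6.1   0.06]
```

View pics/top3.png

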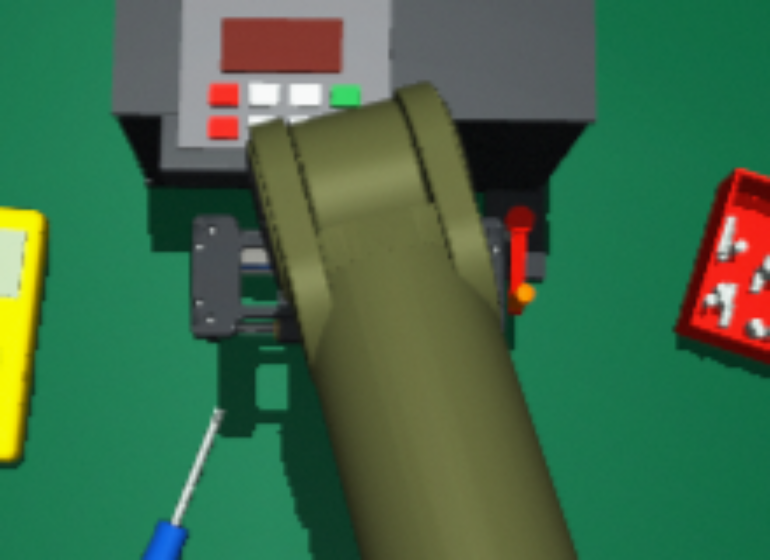

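The lever stands straight out (knob at (525,296) in this crop) and the drawer is about 49 mm open. Next I pinch the knob and swing it back.

```bash
python3 -m jog '[[0.45,-0.2,-0.8,0,0],[0.45,0,-1,0,0],[0.45,0,-1,0,0],[0.45,0,-1,0,0],[0.45,0,-1,0,0],[0.45,0,-0.9,0,0],[0.45,0,-0.35,0,0],[0.45,0,0,0.6,0],[0.45,0,0,0.7,0],[0.45,0,0,0.6,0],[0.45,0,0,0,0]]' 8 >/dev/null; python3 -c "
from h import *; go(-207,-120,98)"; python3 -m jog '[[0,0,0,0,0],[0,0,0,0,0],[0,0,0,0,0],[0,0,0,0,0],[0,0,0,0,0],[0,0,0,0,0],[0,0,0,0,0],[0,0,0,0,0],[0,0,0,0,0]]' 8;  python3 -c "
from h import *; go(-207,-120,98)"
```

```text
t 15.22 local [-211.5 -118. ] z 93.4 rot [179.9  -0.3 178.6] F [ 0.1 -0.5 -0.2] shares [-0.22 -0.1  -0.23]
time_s: 15.97
tool_pos: [0.5879, -0.1763, 0.0981]
tool_rot: [-180.0, 0.1, 178.5]
force: [-0.1, -2.0, 4.4]
grip_width: 0.0127
grasp_force: 8.0
t 15.97 local [-208.6 -120.5] z 98.1 rot [-1.800e+02  1.000e-01  1.785e+02] F [-0.1 -2.   4.4] shares [-0.08  0.03  0.01]
```

```bash
python3 -m jog '[[0,-0.03,0.22,0,0],[0,-0.04,0.23,0,0],[0,-0.06,0.22,0,0],[0,-0.07,0.21,0,0],[0,-0.09,0.21,0,0],[0,-0.1,0.2,0,0],[0,-0.12,0.19,0,0],[0,-0.13,0.18,0,0],[0,-0.12,0.14,0,0],[0,-0.12,0.13,0,0],[0,0,0,0,0],[0,0,0,0,0]]';  python3 -c "
from h import *; go(-190,-82,98)"
```

```text
time_s: 16.97
tool_pos: [0.606, -0.1389, 0.097]
tool_rot: [-179.9, -0.0, 178.5]
force: [0.2, -5.6, -0.1]
grip_width: 0.0126
grasp_force: 8.0
t 16.97 local [-191.6  -82.6] z 97.0 rot [-179.9   -0.   178.5] F [ 0.2 -5.6 -0.1] shares [-0.08  0.03 -0.05]
```

```bash
python3 -m jog '[[0.4,0,0,0,0],[0.4,0,0,0,0],[0.4,0,0,0,0],[0.4,0,0,0,0],[1,0,0,-0.7,0],[1,0,0,-1,0],[1,0.4,0,-0.3,0],[1,0.6,-0.9,0,0],[1,0,-0.9,0,0],[1,0,-0.9,0,0],[1,0,0,0,0]]' >/dev/null; python3 -m jog '[[1,0,0,0.4,0],[1,0,0,0.8,0],[1,0,0,0.8,0],[1,0,0,0.8,0],[1,0,0,0.8,0],[1,0,0,0,0],[1,0,0,0,0],[1,0,0,0,0]]'; python3 -c "
from h import *; go(-155.5,-136,63)"
```

```text
time_s: 18.55
tool_pos: [0.5852, -0.19, 0.0663]
tool_rot: [180.0, 0.1, 178.6]
force: [0.3, 0.1, 0.6]
grip_width: 0.0869
grasp_force: 0.0
t 18.55 local [-210.9 -134.4] z 66.3 rot [1.800e+02 1.000e-01 1.786e+02] F [0.3 0.1 0.6] shares [-2.77 -0.09  0.17]
```

```bash
python3 -m jog '[[1,-0.25,-0.05,0,0],[1,-0.25,0,0,0],[1,-0.25,0,0,0],[1,-0.25,0,0,0],[1,-0.25,0,0,0],[1,-0.25,0,0,0],[1,0,0,0,0]]' | grep -E 'pos|force'; python3 -m jog '[[1,-0.2,0,0,0],[1,-0.2,0,0,0],[1,-0.2,0,0,0],[1,0,0,0,0]]'| grep -E 'pos|force';python3 -c "
from h import *; go(-155.5,-136,66)"
```

```text
tool_pos: [0.6156, -0.1924, 0.0658]
force: [-0.7, -0.9, 0.4]
grasp_force: 0.2
tool_pos: [0.6256, -0.1932, 0.0654]
force: [-6.0, -0.1, 3.2]
grasp_force: 2.9
t 19.47 local [-170.4 -136.3] z 65.4 rot [180.   -0.2 178.5] F [-6.  -0.1  3.2] shares [-0.75  0.01 -0.03]
```

```bash
python3 -m jog '[[1,-0.15,0,0,0],[1,-0.15,0,0,0],[1,0,0,0,0]]' | grep -E 'pos|force'; python3 -m jog '[[1,-0.1,0,0,0],[1,-0.1,0,0,0],[1,0,0,0,0]]'| grep -E 'pos|force'; python3 -m jog '[[1,-0.1,0,0,0],[1,-0.1,0,0,0],[1,0,0,0,0]]'| grep -E 'pos|force';python3 -c "
from h import *; go(-155.5,-136,66)"
```

```text
tool_pos: [0.6291, -0.1925, 0.0651]
force: [-12.5, 1.3, 6.2]
grasp_force: 6.0
tool_pos: [0.6341, -0.1913, 0.0651]
force: [-9.1, 3.4, 3.7]
grasp_force: 4.5
tool_pos: [0.6384, -0.1908, 0.0651]
force: [-9.6, 3.9, 2.6]
grasp_force: 4.5
t 20.22 local [-157.7 -133.5] z 65.1 rot [179.8  -0.4 178.6] F [-9.6  3.9  2.6] shares [-0.11 -0.12 -0.05]
```

```bash
python3 -m jog '[[1,-0.1,0,0,0],[1,-0.1,0,0,0],[1,0,0,0,0]]'| grep -E 'pos|force'; python3 -m jog '[[1,-0.1,0,0,0],[1,0,0,0,0],[1,0,0,0,0]]'| grep -E 'pos|force';python3 - <<'E'
from h import *; from cell import read_camera
go(-155.5,-136,66)
r=read_camera("wrist"); cv2.imwrite("pics/w5.png",r["color"][...,::-1])
E
```

```text
tool_pos: [0.639, -0.1908, 0.0648]
force: [-18.8, 3.8, 10.3]
grasp_force: 9.3
tool_pos: [0.6393, -0.1908, 0.0648]
force: [-23.3, 4.7, 14.2]
grasp_force: 11.6
t 20.72 local [-156.8 -133.5] z 64.8 rot [179.9  -1.1 178.7] F [-23.3   4.7  14.2] shares [-0.06 -0.13 -0.06]
```

View pics/w5.png

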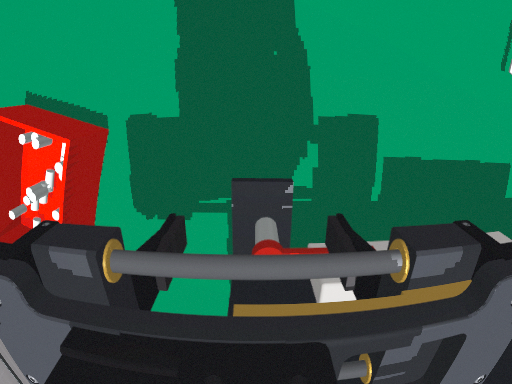

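```bash
python3 -m jog '[[1,-0.1,0,0,0],[1,0,0,0,0],[1,0,0,0,0]]'| grep -E 'pos|force'; python3 -m jog '[[1,0.3,0,0,0],[1,0.5,0,0,0],[1,0.5,0,0,0],[1,1,0,0,0],[1,1,0,-0.5,0],[1,1,0,-0.5,0],[1,1,-0.5,-0.5,0],[1,0,-1,-1,0],[1,0,-1,-1,0],[1,0,-1,-1,0],[1,0,-1,-1,0],[1,0,0,0,0]]'| grep -E 'pos|force';python3 - <<'E'
from h import *; from cell import read_camera
go(-155.5,-136,66)
for n in("top","scene"):
    r=read_camera(n); W=cloud(r); hsv=cv2.cvtColor(r["color"],cv2.COLOR_RGB2HSV); x,y,z=np.moveaxis(W,-1,0)
    m=(hsv[...,1]>170)&(hsv[...,0]<22)&(x>.55)&(x<.68)&(y>-.22)&(y<-.08)&(z>.045)&(z<.115)
    k=m&(z>.09)&(hsv[...,0]>8); print(n,k.sum(), 1e3*loc(W[k].mean(0)) if k.any() else None)
    pn=(hsv[...,1]<70)&(hsv[...,2]>90)&(z>.068)&(z<.08)&(x<.72)&(x>.5)&(abs(y+.06)<.1); p=(W[pn][:,:2]-O)@Rl*1e3; print("panel",pn.sum(),np.percentile(p,[5,50,95],axis=0).round(1).tolist() if pn.any() else 0)
    cv2.imwrite(f"pics/{n}6.png",cv2.resize(r["color"][...,::-1][120:260,190:390],(800,560)))
E
```

```text
tool_pos: [0.6396, -0.1908, 0.0647]
force: [-27.6, 3.8, 17.1]
grasp_force: 14.0
tool_pos: [0.5424, -0.288, 0.1802]
force: [0.8, -1.2, 1.2]
grasp_force: 0.0
t 22.02 local [-250.8 -233.5] z 180.2 rot [-179.6    0.5  178.1] F [ 0.8 -1.2  1.2] shares [-4.7   4.93  5.72]
top 23 [-142.53722596  -64.17254091]
panel 391 [[-133.6, -87.5], [-127.7, -20.6], [-116.9, 85.0]]
scene 2 [-146.12768121  -65.78239761]
panel 391 [[-133.3, -85.4], [-123.9, 4.8], [-114.5, 85.0]]
```

View pics/top6.png

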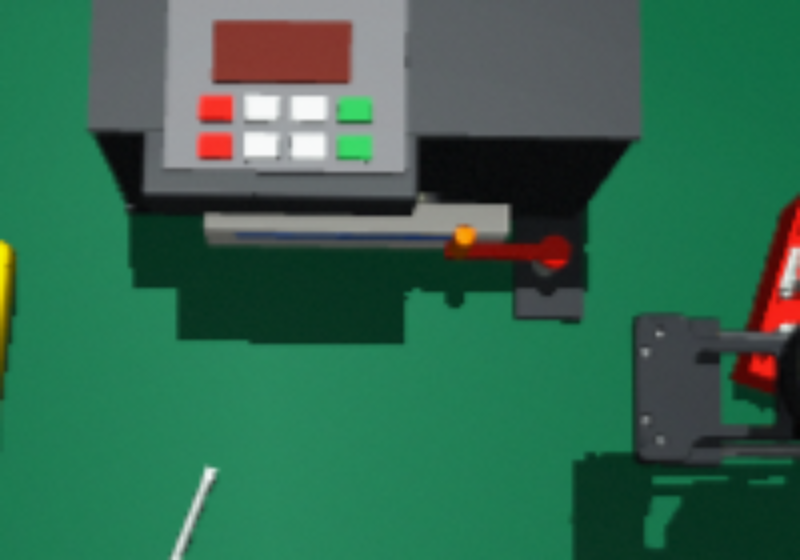

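Lever lies across the drawer front (knob at (465,236)) and the panel face is at its home position (local x ≈ -133). The gripper is clear, so I'll hand in.

```bash
python3 -m jog '[[1,0,0,-0.5,0],[1,0,0,0,0],[1,0,0,0,0],[1,0,0,0,0]]'|grep force; python3 -c "
from cell import env; print(env.sign_off())"
```

```text
force: [0.3, 0.4, 0.1]
grasp_force: 0.0
the job is handed in; nothing more can be done
None
```

Handed in after about 22 s of robot time; no verdict came back. By camera the drawer is home (panel face about 1 mm from its closed position), the lever is at its stop across the front, the meter, bin and screwdriver were not touched, and the gripper is clear. The jog interface cannot tilt the tool, so I pushed the drawer by hand to about 49 mm open and then drove it past its click with the lever, so the drawer was closed by the locking swing itself rather than before it.

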